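# Load the reagent set into its matching holders

### The arm

A 6-joint arm with a two-finger parallel gripper is mounted at the origin on the work surface. World frame = base frame: x ahead of the robot, y to its left, z up, the work surface at z = 0. Lengths are in m, angles in rad, forces in N, time in s.
With the tool pointing down it reaches from about 0.35 to 0.95 m from the base axis. Payload 17.4 kg.
Tool frame: the origin (TCP) lies on the centre line of the jaws, within the pads' length; the fingertips stand 17 mm ahead of it and the grasp point (between the pads) lies 2 mm behind it; z points along the fingers, y is the line along which they close (so a half turn about z gives the same grasp; the last joint's range is limited). The gripper opens to 93 mm and grips with 3 to 60 N. Pads are 15 mm wide; open, the fingers measure 128 mm over their backs; the gripper's body (75 mm by 188 mm) begins 65 mm behind the grasp point.
Start: joints at [1.224, 0.116, 1.442, -0, 1.584, -0.038], TCP at [0.205, 0.643, 0.198] pointing down, gripper open.
Joint ranges: [-2.83, 2.83], [-0.83, 2.19], [0.07, 2.5], [-1.14, 4.28], [0.01, 3], [-2.97, 2.97]. Speed limits (rad/s): [1.89, 1.89, 2.22, 3.14, 3.14, 3.14].

### API

Orientations are given as a unit quaternion [x, y, z, w].
In Python, from workcell import env, eyes gives the robot as it stands.
- The arm moves only by the tool servo_tool, never from a script. Its argument "plan" is a list that holds one entry, the list of rows, each a list of 6 numbers: the shift along the tool's x, y, z normalised to -1 to 1, where 1 is 20 mm, then the turn, a rotation vector about the tool's x, y, z normalised to -1 to 1, where 1 is 0.1 rad. A call has 1 to 8 rows; each row shifts and turns the commanded pose from where the row before left it, along the tool's axes as they then stand; what a row does not reach is not made up. A row lasts 1/10 s, in which the tool goes at most 50 mm and 8.59 degrees, less where a joint would pass 70% of its speed; a pose out of reach is approached as far as the arm can. A call with a number of a shift or a turn outside -1 to 1 is refused whole. A call with a gripper value outside its range is refused whole. "hand" is the opening, from -1 (shut) to 1 (fully open), set as the call begins (left out, the last holds). The fingers move at their own pace and stop on an object; the grip force is fixed at half the most. Time passes only in rows, so rows that do not move let the fingers close. It gives the time, the measured TCP pose, the force, the opening and the grip force at its end, in the units of the state.
- env.read_state(): the state, without advancing time (a new reading comes with each control period).
- eyes.camera(name): name is "side" or "top" or "wrist"; returns (picture, depth): 480x640x3 uint8, red, green, blue; 480x640 float32, m along the optical axis (not along the pixel's ray), 0 where there is no reading.
- eyes.calibration(name): a dict with "K" (3x3 intrinsics, pixels), "R" (3x3) and "t" (3): a world point X has camera coordinates R X + t. Camera axes: x right, y down, z forward; pixel columns grow to the right and rows downward; lengths in m; the calibration is good to about 2 mm. The wrist camera is an equidistant fisheye: a pixel r from the principal point sees the ray r / f radians off the axis. A picture is of the moment at which its call begins: read the wrist's pose just before it. calibration takes no time and is no camera call; for the wrist camera it gives the pose at the moment of the call.
- env.finish_job(): hands the job in; it is judged then, once.
The state is a dict: "t": time; "joint_pos": joint angles; "qvel": joint speeds; "joint_efforts": joint torques, N m; "position": TCP position; "eef_rot": TCP orientation; "wrist_force": force on the tool from outside, world axes, zero at the start; "ft_torque": the same for the moment, N m; "gripper_width": opening from 0.0 (shut) to 1.0 (fully open); "grip_force": force on a finger pad.
Only numpy, scipy, OpenCV 4.12 (cv2) and the standard library are available. Lean on these libraries where they do the work, as an engineer would, in place of code of your own. Each camera call takes 0.05 s, during which the arm holds its last target. There are 200 camera calls.

### The job

Load the reagent set for the next run: stand each of the four brown containers with blue caps (wide round jar, slim round vial, square bottle, oblong cartridge) upright in the grey holder whose outline matches its base, resting flat on the floor inside the rim. Keep the containers upright all the time and set them down rather than dropping them. Leave the tube rack and the glove box where they are.

Things in the scene. Friction and masses are not known exactly. Their poses are not given: they have to be found in the camera images.
- wide_jar: Brown round jar standing on the bench, body 58 mm diameter, with a 60 mm diameter blue screw lid from 54 to 70 mm height; 70 mm tall, about 110 g. Origin: centre of its underside; z up.
- slim_vial: Brown round vial standing on the bench, 36 mm diameter up to 60 mm height, then a shoulder and a narrower blue cap (25 mm diameter); 80 mm tall, about 60 g. Origin: centre of its underside; z up.
- square_bottle: Brown square bottle standing on the bench, 50 x 50 mm in plan up to 60 mm height, with a round blue cap of 30 mm diameter on top; 78 mm tall, about 130 g. Origin: centre of its underside; z up. x and y are square to its sides.
- oblong_cartridge: Brown oblong reagent cartridge standing on the bench, 84 mm long (its x) by 34 mm wide (its y), flat top at 58 mm with two small round blue caps up to 68 mm; about 130 g. Origin: centre of its underside; z up.
- wide_round_holder: Round holder for the wide jar: shallow round dish, 74 mm inside, 84 mm outside diameter. Grey plastic with a black floor, fixed to the bench. Floor 4 mm above the bench, rim top 14 mm above the bench, rim wall 5 mm thick, 8 mm play all round its container. Origin: centre of its underside, on the bench; z up.
- slim_round_holder: Round holder for the slim vial: shallow round dish, 52 mm inside, 62 mm outside diameter. Grey plastic with a black floor, fixed to the bench. Floor 4 mm above the bench, rim top 14 mm above the bench, rim wall 5 mm thick, 8 mm play all round its container. Origin: centre of its underside, on the bench; z up.
- square_holder: Square holder for the square bottle: shallow square tray, 66 x 66 mm inside, 76 x 76 mm outside, sides along its x and y. Grey plastic with a black floor, fixed to the bench. Floor 4 mm above the bench, rim top 14 mm above the bench, rim wall 5 mm thick, 8 mm play all round its container. Origin: centre of its underside, on the bench; z up.
- oblong_holder: Oblong holder for the cartridge: shallow tray, 100 mm (its x) by 50 mm (its y) inside, 110 x 60 mm outside. Grey plastic with a black floor, fixed to the bench. Floor 4 mm above the bench, rim top 14 mm above the bench, rim wall 5 mm thick, 8 mm play all round its container. Origin: centre of its underside, on the bench; z up.
- tube_rack: Bystander: green test-tube rack with yellow-capped tubes, 100 x 200 mm in plan, 84 mm tall, loose, to the robot's left of the work. Origin: centre of its underside; z up.
- glove_box: Bystander: cardboard glove box, 120 x 230 mm in plan, 76 mm tall, loose, to the robot's right of the work. Origin: centre of its underside; z up.
Not all that is in view belongs to the job. What is shaped like the wide_jar but pink is not meant.

How it is judged:
At the end, for the whole second after the job is handed in: Each container stands in its own matching holder: centred within 13 mm (the holder's play allows no more), its underside on the holder's floor (1 to 7 mm above the bench), upright within 0.08 rad and at rest (under 0.02 m/s) (horizontal distance between wide_jar and wide_round_holder below 0.013 m and z of wide_jar in the frame of wide_round_holder between 0.001 and 0.007 m and angle between each of wide_jar, slim_vial, square_bottle, oblong_cartridge's own z axis and vertical below 0.08 rad and linear speed of each of wide_jar, slim_vial, square_bottle, oblong_cartridge below 0.02 m/s and horizontal distance between slim_vial and slim_round_holder below 0.013 m and z of slim_vial in the frame of slim_round_holder between 0.001 and 0.007 m and horizontal distance between square_bottle and square_holder below 0.013 m and z of square_bottle in the frame of square_holder between 0.001 and 0.007 m and horizontal distance between oblong_cartridge and oblong_holder below 0.013 m and z of oblong_cartridge in the frame of oblong_holder between 0.001 and 0.007 m); the robot touches nothing.
It fails at once if a container is tipped more than 0.6 rad from upright (angle between any of wide_jar, slim_vial, square_bottle, oblong_cartridge's own z axis and vertical above 0.6 rad).
It fails at once if a container is dropped: untouched by the fingers it moves faster than 0.8 m/s (a fall of over 30 mm) ((contact force between wide_jar and the fingers below 0.01 N and linear speed of wide_jar above 0.8 m/s) or (contact force between slim_vial and the fingers below 0.01 N and linear speed of slim_vial above 0.8 m/s) or (contact force between square_bottle and the fingers below 0.01 N and linear speed of square_bottle above 0.8 m/s) or (contact force between oblong_cartridge and the fingers below 0.01 N and linear speed of oblong_cartridge above 0.8 m/s)).
It fails at once if the tube rack or the glove box is moved more than 20 mm (distance of any of tube_rack, glove_box from where it was at the start of the episode above 0.02 m).
It also fails if it takes over 99 s, if anything falls off the work surface, if the arm or the gripper's body presses on something with over 40 N, if the wrist force passes 120 N, or if a joint passes its speed limit or range.

## Working session

There is one attempt and no reset: what is moved stays moved. The work goes in short steps, Python scripts to look and compute and a tool call to move; the robot and the scene stay as the last step left them, time stands still between calls to the robot, and variables do not carry over. Pictures are saved under pics/ and viewed, at most 14 in all, crops included, and the job is handed in when it is done.

Besides the shell and the picture viewer there is one more tool, called as a command line: name --argument value ..., lists and objects as JSON in quotes. servo_tool: Moves the arm, as the interface text tells. Its arguments: {"type":"object","properties":{"plan":{"type":"array","items":{"type":"array","items":{"type":"array","items":{"type":"number"}}}},"hand":{"type":"number"}},"required":["plan"]}

```bash
mkdir -p pics; ls; python3 - <<'E'
from workcell import env, eyes
import cv2,numpy as np
s=env.read_state(); print(s)
for n in ['top','side']:
    p,d=eyes.camera(n); cv2.imwrite(f'pics/{n}0.png',p[:,:,::-1]); np.savez(f'{n}0.npz',p=p,d=d)
    c=eyes.calibration(n); print(n,c)
E
```

```text
pics
{'t': 0.0, 'joint_pos': array([ 1.22416905e+00,  1.16475698e-01,  1.44225150e+00, -3.29105329e-05,
        1.58395597e+00, -3.77948502e-02]), 'qvel': array([-0.00042765,  0.00165107, -0.00052863,  0.00014645, -0.00013009,
       -0.00093614]), 'joint_efforts': array([-7.02651450e-04, -7.21244860e+01, -6.22615314e+01,  7.79164676e-02,
        2.37191026e-02, -5.09438678e-05]), 'position': array([0.20510756, 0.64286183, 0.19702066]), 'eef_rot': array([ 1.53803469e-01,  9.88101308e-01, -5.38359469e-04, -8.80094537e-05]), 'wrist_force': array([ 0.23099434, -0.13848689, -0.75467263]), 'ft_torque': array([-0.06375554, -0.00688286, -0.0370886 ]), 'grip_force': 0.0, 'gripper_width': 1.003876360862522}
top {'K': array([[491.06810607,   0.        , 318.47643536],
       [  0.        , 491.06810607, 243.74113273],
       [  0.        ,   0.        ,   1.        ]]), 'R': array([[-0.00227022, -0.99990701, -0.01344675],
       [-0.9985063 ,  0.00300069, -0.0545542 ],
       [ 0.05458947,  0.01330282, -0.99842026]]), 't': array([2.44787434e-04, 5.28819285e-01, 1.32804202e+00])}
side {'K': array([[587.53420666,   0.        , 311.36756892],
       [  0.        , 587.53420666, 235.15753391],
       [  0.        ,   0.        ,   1.        ]]), 'R': array([[ 0.96698485, -0.25473792, -0.00699237],
       [-0.19681478, -0.72911625, -0.65547954],
       [ 0.16187724,  0.63521499, -0.75518056]]), 't': array([-0.48697727,  0.12664576,  1.24368987])}
```

View pics/top0.png

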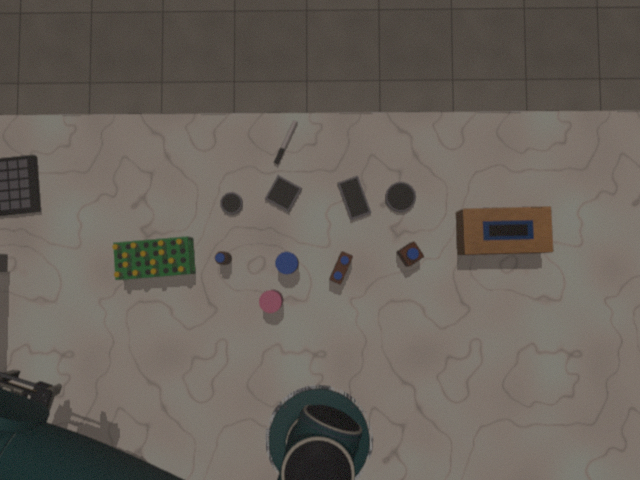

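View pics/side0.png

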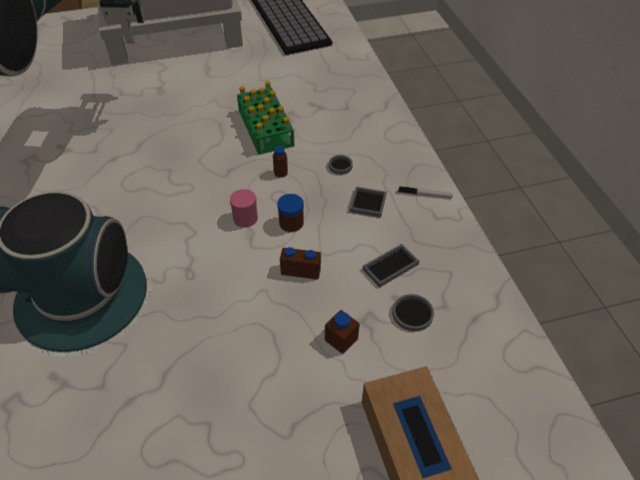

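The top view shows the vial (223,258), jar (287,263), cartridge (341,268) and square bottle (410,254). The holders are slim (232,204), square (283,194), oblong (354,198) and wide (400,197).
Two things could be the wide jar: blue-lidded brown (287,263) and all-pink (271,301). The first fits because the pink one is excluded. I'll measure now and confirm it in a crop.

```bash
cat > m.py <<'E'
import cv2,numpy as np
from workcell import env, eyes
def ray(c,uv,z):
    uv=np.atleast_2d(uv).astype(float); d=np.c_[uv,np.ones(len(uv))]@np.linalg.inv(c['K']).T@c['R']
    o=-c['R'].T@c['t']; return o+d*((z-o[2])/d[:,2])[:,None]
def world(c,d):
    v,u=np.mgrid[:480,:640]; p=np.stack([u,v,np.ones_like(u)],-1)@np.linalg.inv(c['K']).T*d[...,None]
    return (p-c['t'])@c['R']
E
python3 - <<'E'
from m import *
f=np.load('top0.npz');p,d=f['p'],f['d'];c=eyes.calibration('top');W=world(c,d)
hsv=cv2.cvtColor(p,cv2.COLOR_RGB2HSV)
blue=cv2.inRange(hsv,(105,120,40),(130,255,255))
n,l,s,ce=cv2.connectedComponentsWithStats(blue)
for i in range(1,n):
    if s[i,4]>15 and 200<ce[i][0]<440:
        print('blue',ce[i].round(1),s[i,4],[ray(c,ce[i],z)[0,:2].round(4) for z in (.068,.07,.078,.08)], 'depthz',np.median(W[l==i][:,2]).round(4))
dark=((p.max(2)<65)*255).astype(np.uint8); dark[:160]=0;dark[225:]=0;dark[:,:200]=0;dark[:,440:]=0
n,l,s,ce=cv2.connectedComponentsWithStats(dark)
for i in range(1,n):
    if s[i,4]>100:
        q=ray(c,np.argwhere(l==i)[:,::-1],.008)[:,:2].astype(np.float32)
        r=cv2.minAreaRect(q*1000);print('hold',ce[i].round(),s[i,4],q.mean(0).round(4),r)
print('benchz',np.median(W[280:300,200:240,2]))
for nm,(x0,x1,y0,y1),h in [('sq',(390,430,235,275),(.05,.07)),('cart',(320,362,240,290),(.05,.075))]:
    w=W[y0:y1,x0:x1].reshape(-1,3);w=w[(w[:,2]>h[0])&(w[:,2]<h[1])]
    print(nm,len(w),w.mean(0).round(4),cv2.minAreaRect((w[:,:2]*1000).astype(np.float32)))
cv2.imwrite('pics/crop.png',cv2.resize(p[160:330,195:435,::-1],None,fx=3.3,fy=3.3,interpolation=cv2.INTER_CUBIC))
E
```

```text
blue [412.5 253.4] 81 [array([ 0.4999, -0.2476]), array([ 0.4998, -0.2472]), array([ 0.4995, -0.2458]), array([ 0.4995, -0.2455])] depthz 0.0784
blue [286.3 262.7] 318 [array([0.4763, 0.0826]), array([0.4762, 0.0824]), array([0.4761, 0.0818]), array([0.4761, 0.0816])] depthz 0.0701
blue [219.5 257.4] 45 [array([0.4907, 0.2584]), array([0.4907, 0.258 ]), array([0.4905, 0.2563]), array([0.4904, 0.2558])] depthz 0.0806
blue [344.3 259.6] 32 [array([ 0.4841, -0.0695]), array([ 0.4841, -0.0694]), array([ 0.4839, -0.0691]), array([ 0.4839, -0.069 ])] depthz 0.068
blue [337.5 275.3] 30 [array([ 0.443 , -0.0514]), array([ 0.4431, -0.0514]), array([ 0.4431, -0.0512]), array([ 0.4432, -0.0511])] depthz 0.0686
hold [283. 193.] 556 [0.67   0.0973] ((670.1843872070312, 97.70854187011719), (66.10298156738281, 66.18400573730469), 61.05221939086914)
hold [354. 197.] 647 [ 0.6571 -0.0993] ((657.30224609375, -99.38998413085938), (99.97821807861328, 50.08782196044922), 19.23239517211914)
hold [400. 196.] 564 [ 0.6594 -0.2267] ((659.59716796875, -226.68951416015625), (72.07630920410156, 70.5697250366211), 44.364990234375)
hold [231. 203.] 272 [0.6438 0.2412] ((644.1712036132812, 240.69317626953125), (49.40277099609375, 48.85133361816406), 45.17079544067383)
benchz 0.00038240457317919273
sq 261 [ 0.5004 -0.2439  0.0591] ((500.9849548339844, -246.52603149414062), (50.29482650756836, 51.15134048461914), 32.765621185302734)
cart 407 [ 0.4643 -0.0602  0.0605] ((464.2896728515625, -60.45067596435547), (34.03978729248047, 83.5882797241211), 65.86168670654297)
```

View pics/crop.png

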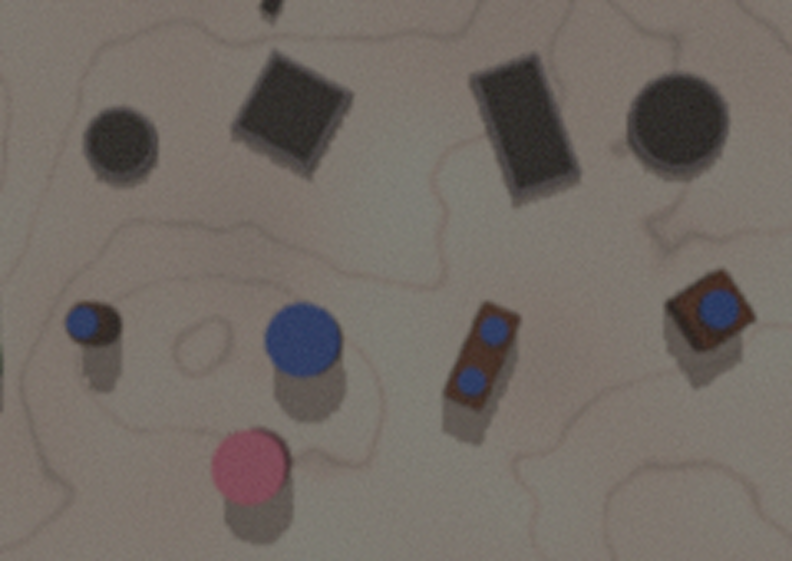

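The crop confirms it: brown body with blue lid at (302,340) is the wide jar, and the pink one at (250,467) is the decoy. Measured sizes and heights agree with the given ones, so I'm starting. First I turn the tool square to the world axes.

servo_tool --plan '[[[0,0,0,0,0,-0.77],[0,0,0,0,0,-0.77],[0,0,0,0,0,-0.77],[0,0,0,0,0,-0.77],[0,0,0,0,0,0]]]' --hand 1

```text
t: 0.6
position: [0.2051, 0.643, 0.1973]
eef_rot: [-0.0, 1.0, -0.0, -0.0]
wrist_force: [0.3, 0.4, 0.0]
gripper_width: 1.0
grip_force: 0.0
```

```bash
cat >> m.py <<'E'
from scipy.spatial.transform import Rotation as Ro
def go(x,y,z,yaw=None):
    "units still to go, in the tool axes as they now stand; yaw = angle of tool y in world, deg"
    s=env.read_state(); R=Ro.from_quat(s['eef_rot']).as_matrix(); a=np.degrees(np.arctan2(R[1,1],R[0,1]))
    print('t',round(s['t'],2),'pos',s['position'].round(4),'yaw',a.round(2),'tilt',R[2,:2].round(4),'q6',s['joint_pos'][5].round(2),'w',round(s['gripper_width'],3),'F',s['wrist_force'].round(1))
    print(' shift',(R.T@(np.array([x,y,z])-s['position'])/.02).round(2), 'turn', None if yaw is None else -np.radians((yaw-a+90)%180-90).round(3)*10)
E
python3 -c "
from m import *
go(.4905,.2558,.12,90)"
```

```text
t 0.6 pos [0.2051 0.643  0.1973] yaw 90.03 tilt [ 0.0002 -0.0006] q6 -0.35 w 1.0 F [0.3 0.4 0. ]
 shift [-14.26 -19.36   3.88] turn 0.01
```

servo_tool --plan '[[[-0.713,-0.968,0,0,0,0],[-0.713,-0.968,0,0,0,0],[-0.713,-0.968,0,0,0,0],[-0.713,-0.968,0,0,0,0],[-0.713,-0.968,0,0,0,0],[-0.713,-0.968,0,0,0,0],[-0.713,-0.968,0,0,0,0],[-0.713,-0.968,0,0,0,0]]]'

```text
t: 1.4
position: [0.3195, 0.4872, 0.1976]
eef_rot: [0.002, 1.0, -0.0, -0.0]
wrist_force: [0.2, 0.2, -1.0]
gripper_width: 1.002
grip_force: 0.0
```

servo_tool --plan '[[[-0.713,-0.968,0,0,0,0],[-0.713,-0.968,0,0,0,0],[-0.713,-0.968,0,0,0,0],[-0.713,-0.968,0,0,0,0],[-0.713,-0.968,0,0,0,0],[-0.713,-0.968,0,0,0,0],[-0.713,-0.968,0,0,0,0],[-0.713,-0.968,0,0,0,0]]]'

```text
t: 2.2
position: [0.4335, 0.3322, 0.1977]
eef_rot: [0.002, 1.0, -0.0, -0.0]
wrist_force: [-0.0, 0.1, 0.7]
gripper_width: 0.997
grip_force: 0.0
```

servo_tool --plan '[[[-0.713,-0.968,0.5,0,0,0],[-0.713,-0.968,0.5,0,0,0],[-0.713,-0.968,0.5,0,0,0],[-0.713,-0.968,0.5,0,0,0],[0,0,0,0,0,0]]]'

```text
t: 2.7
position: [0.4906, 0.2536, 0.1561]
eef_rot: [0.003, 1.0, -0.001, -0.001]
wrist_force: [-0.6, -0.2, -0.8]
gripper_width: 1.0
grip_force: 0.0
```

```bash
python3 -c "
from m import *
go(.4905,.2558,.035,90)
p,d=eyes.camera('wrist');c=eyes.calibration('wrist');print(c['K'][0],c['K'][1],c['R'],c['t'])
cv2.imwrite('pics/w1.png',p[:,:,::-1])"
```

```text
t 2.7 pos [0.4906 0.2536 0.1561] yaw 89.69 tilt [ 0.0018 -0.0014] q6 -1.13 w 1.0 F [-0.6 -0.2 -0.8]
 shift [-0.01  0.12  6.06] turn -0.05
[371.64829954   0.         323.83798   ] [  0.         371.64829954 242.85928676] [[ 4.28330197e-03  9.99990500e-01  8.07995710e-04]
 [ 9.62310998e-01 -4.34161737e-03  2.71916704e-01]
 [ 2.71917629e-01 -3.87158197e-04 -9.62320452e-01]] [-0.25869976 -0.49107648  0.21794992]
```

View pics/w1.png

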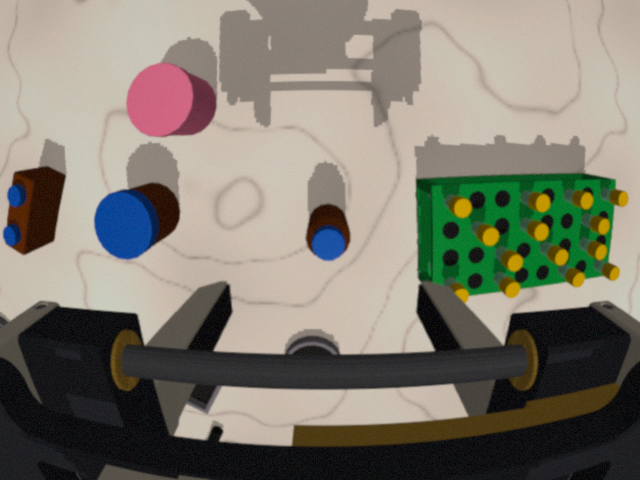

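The wrist view shows the vial cap at (328,243), midway between the jaws, with the pink decoy at (160,100) and the jar at (127,223). Casting the cap's ray gives about (0.489, 0.259), within 4 mm of the top view. Lowering to grasp.

servo_tool --plan '[[[0,0.1,0.8,0,0,-0.05],[0,0.1,0.8,0,0,0],[0,0,0.9,0,0,0],[0,0,0.9,0,0,0],[0,0,0.9,0,0,0],[0,0,0.9,0,0,0],[0,0,0.8,0,0,0],[0,0,0,0,0,0]]]'

```text
t: 3.55
position: [0.4884, 0.2596, 0.0347]
eef_rot: [-0.002, 1.0, -0.001, -0.002]
wrist_force: [0.4, -0.5, -0.0]
gripper_width: 1.002
grip_force: 0.0
```

servo_tool --plan '[[[0,0,0,0,0,0],[0,0,0,0,0,0],[0,0,0,0,0,0],[0,0,0,0,0,0],[0,0,0,0,0,0],[0,0,0,0,0,0],[0,0,0,0,0,0],[0,0,0,0,0,0]]]' --hand -1

```text
t: 4.35
position: [0.4901, 0.2596, 0.0378]
eef_rot: [-0.002, 1.0, -0.0, 0.0]
wrist_force: [-0.3, 1.4, -1.0]
gripper_width: 0.365
grip_force: 27.0
```

```bash
python3 -c "
from m import *
go(.644,.241,.035,90)"
```

```text
t 4.35 pos [0.4901 0.2596 0.0378] yaw 90.24 tilt [-0.0001 -0.    ] q6 -1.13 w 0.365 F [-0.3  1.4 -1. ]
 shift [-7.69 -0.96  0.14] turn 0.04
```

servo_tool --plan '[[[0,0,-0.8,0,0,0],[0,0,-0.9,0,0,0],[-0.85,-0.1,-0.8,0,0,0],[-0.85,-0.1,0,0,0,0],[-0.85,-0.1,0,0,0,0],[-0.85,-0.1,0,0,0,0],[-0.85,-0.1,0,0,0,0],[-0.85,-0.1,0,0,0,0]]]'

```text
t: 5.15
position: [0.5929, 0.248, 0.089]
eef_rot: [-0.002, 1.0, 0.0, 0.0]
wrist_force: [0.3, -0.3, -0.4]
gripper_width: 0.356
grip_force: 29.1
```

servo_tool --plan '[[[-0.85,-0.1,0,0,0,0],[-0.85,-0.1,0,0,0,0],[-0.85,-0.1,0,0,0,0],[0,0,0,0,0,0],[0,0,0,0,0,0]]]'

```text
t: 5.65
position: [0.6429, 0.2423, 0.0882]
eef_rot: [-0.002, 1.0, 0.0, -0.0]
wrist_force: [-1.1, -0.4, -1.4]
gripper_width: 0.358
grip_force: 29.1
```

```bash
python3 -c "
from m import *
go(.644,.241,.042,90)
p,d=eyes.camera('wrist')
cv2.imwrite('pics/w2.png',p[:,:,::-1])"
```

```text
t 5.65 pos [0.6429 0.2423 0.0882] yaw 90.22 tilt [0.0002 0.    ] q6 -1.25 w 0.358 F [-1.1 -0.4 -1.4]
 shift [-0.05 -0.06  2.31] turn 0.04
```

View pics/w2.png

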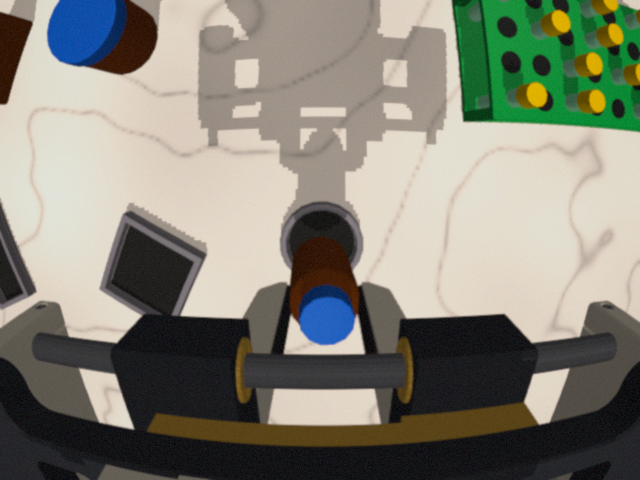

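The wrist view shows the vial, cap at (327,314), held upright over the slim holder at (321,240). Lowering and releasing.

servo_tool --plan '[[[0,0,0.7,0,0,0],[0,0,0.7,0,0,0],[0,0,0.5,0,0,0],[0,0,0.3,0,0,0],[0,0,0.15,0,0,0],[0,0,0,0,0,0],[0,0,0,0,0,0]]]'

```text
t: 6.4
position: [0.6436, 0.2422, 0.0416]
eef_rot: [-0.002, 1.0, 0.0, 0.001]
wrist_force: [-0.7, -1.7, 6.4]
gripper_width: 0.357
grip_force: 29.7
```

```bash
python3 -c "
from m import *
go(.644,.241,.042,90)"
```

```text
t 6.4 pos [0.6436 0.2422 0.0416] yaw 90.24 tilt [-0.0013  0.    ] q6 -1.25 w 0.357 F [-0.7 -1.7  6.4]
 shift [-0.02 -0.06 -0.02] turn 0.04
```

servo_tool --plan '[[[0,0,0,0,0,0],[0,0,0,0,0,0],[0,0,0,0,0,0],[0,0,0,0,0,0],[0,0,0,0,0,0]]]' --hand 1

```text
t: 6.9
position: [0.6431, 0.2423, 0.0406]
eef_rot: [-0.002, 1.0, 0.0, -0.0]
wrist_force: [-0.1, 0.0, 0.9]
gripper_width: 0.736
grip_force: 0.0
```

servo_tool --plan '[[[0,0,-0.6,0,0,0],[0,0,-1,0,0,0],[0,0,-1,0,0,0],[0,0,-1,0,0,0],[0,0,-0.5,0,0,0],[0.93,-0.89,0,0,0,0],[0.93,-0.89,0,0,0,0],[0.93,-0.89,0,0,0,0]]]'

```text
t: 7.7
position: [0.5868, 0.1881, 0.1227]
eef_rot: [-0.002, 1.0, -0.0, -0.0]
wrist_force: [1.6, -0.4, 0.8]
gripper_width: 0.995
grip_force: 0.0
```

servo_tool --plan '[[[0.93,-0.89,0,0,0,0],[0.93,-0.89,0,0,0,0],[0.93,-0.89,0,0,0,0],[0.93,-0.89,0,0,0,0],[0.93,-0.89,0,0,0,0],[0.93,-0.89,0,0,0,0],[0,0,0,0,0,0],[0,0,0,0,0,0]]]'

```text
t: 8.5
position: [0.4766, 0.0813, 0.1232]
eef_rot: [-0.002, 1.0, 0.0, 0.001]
wrist_force: [-0.8, -0.2, 0.4]
gripper_width: 0.999
grip_force: 0.0
```

```bash
python3 -c "
from m import *
go(.476,.0824,.036,90)
p,d=eyes.camera('wrist')
cv2.imwrite('pics/w3.png',p[:,:,::-1])"
```

```text
t 8.5 pos [0.4766 0.0813 0.1232] yaw 90.2 tilt [-0.001   0.0002] q6 -1.46 w 0.999 F [-0.8 -0.2  0.4]
 shift [0.03 0.05 4.36] turn 0.04
```

View pics/w3.png

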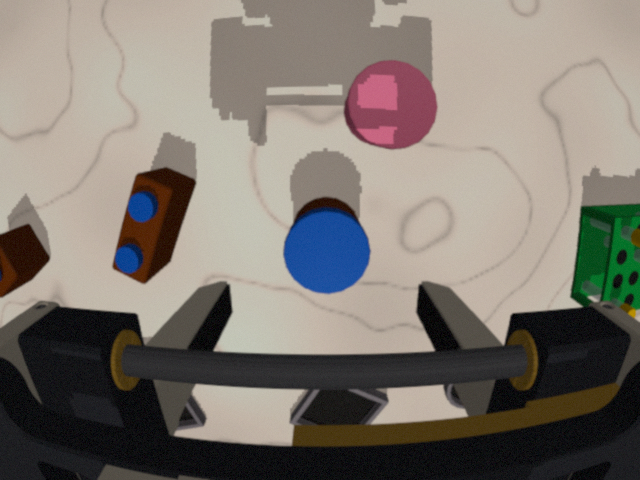

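The wrist view shows the jar lid centred between the jaws at (327,250), with the pink decoy clear at (390,105). Lowering and gripping.

servo_tool --plan '[[[0,0.05,0.8,0,0,0],[0,0,0.9,0,0,0],[0,0,0.9,0,0,0],[0,0,0.9,0,0,0],[0,0,0.6,0,0,0],[0,0,0.3,0,0,0],[0,0,0,0,0,0]]]'

```text
t: 9.25
position: [0.4761, 0.0825, 0.0338]
eef_rot: [-0.002, 1.0, -0.0, -0.001]
wrist_force: [-0.4, 0.5, 0.1]
gripper_width: 1.0
grip_force: 0.0
```

servo_tool --plan '[[[0,0,0,0,0,0],[0,0,0,0,0,0],[0,0,0,0,0,0],[0,0,0,0,0,0],[0,0,0,0,0,0],[0,0,0,0,0,0]]]' --hand -1

```text
t: 9.85
position: [0.4765, 0.0824, 0.035]
eef_rot: [-0.002, 1.0, 0.0, 0.0]
wrist_force: [-0.5, 0.6, 2.5]
gripper_width: 0.633
grip_force: 30.0
```

```bash
python3 -c "
from m import *
go(.6595,-.2267,.036,90)"
```

```text
t 9.85 pos [0.4765 0.0824 0.035 ] yaw 90.24 tilt [-0.0004  0.0002] q6 -1.46 w 0.633 F [-0.5  0.6  2.5]
 shift [ -9.08 -15.5   -0.05] turn 0.04
```

servo_tool --plan '[[[0,0,-0.6,0,0,0],[0,0,-1,0,0,0],[0,0,-1,0,0,0],[0,0,-1,0,0,0],[0,0,-0.9,0,0,0],[-0.5,-0.8,-0.5,0,0,0],[-0.5,-0.9,0,0,0,0],[-0.5,-0.9,0,0,0,0]]]'

```text
t: 10.65
position: [0.5071, 0.0299, 0.1361]
eef_rot: [-0.002, 1.0, -0.0, 0.001]
wrist_force: [-1.0, 0.4, -1.1]
gripper_width: 0.634
grip_force: 30.0
```

servo_tool --plan '[[[-0.6,-1,0,0,0,0],[-0.6,-1,0,0,0,0],[-0.6,-1,0,0,0,0],[-0.6,-1,0,0,0,0],[-0.6,-1,0,0,0,0],[-0.6,-1,0,0,0,0],[-0.6,-1,0,0,0,0],[-0.6,-1,0,0,0,0]]]'

```text
t: 11.45
position: [0.6037, -0.13, 0.1355]
eef_rot: [-0.002, 1.0, -0.0, 0.0]
wrist_force: [-0.1, 0.6, -0.1]
gripper_width: 0.637
grip_force: 30.0
```

servo_tool --plan '[[[-0.6,-1,0,0,0,0],[-0.6,-1,0,0,0,0],[-0.6,-1,0,0,0,0],[-0.6,-1,0,0,0,0],[-0.4,-0.9,0,0,0,0],[0,0,0,0,0,0],[0,0,0,0,0,0]]]'

```text
t: 12.15
position: [0.6595, -0.2268, 0.1349]
eef_rot: [-0.002, 1.0, 0.0, -0.0]
wrist_force: [-0.9, 0.1, -1.1]
gripper_width: 0.637
grip_force: 30.0
```

```bash
python3 -c "
from m import *
go(.6595,-.2267,.039,90)"
```

```text
t 12.15 pos [ 0.6595 -0.2268  0.1349] yaw 90.21 tilt [0.0004 0.0002] q6 -1.94 w 0.637 F [-0.9  0.1 -1.1]
 shift [-0.   0.   4.8] turn 0.04
```

servo_tool --plan '[[[0,0,0.8,0,0,0],[0,0,0.9,0,0,0],[0,0,0.9,0,0,0],[0,0,0.9,0,0,0],[0,0,0.7,0,0,0],[0,0,0.4,0,0,0],[0,0,0.2,0,0,0],[0,0,0,0,0,0]]]'

```text
t: 12.95
position: [0.6601, -0.2269, 0.0394]
eef_rot: [-0.002, 1.0, -0.0, 0.001]
wrist_force: [-0.8, -0.9, -1.0]
gripper_width: 0.634
grip_force: 30.0
```

```bash
python3 -c "
from m import *
go(.6595,-.2267,.039,90)
p,d=eyes.camera('wrist')
cv2.imwrite('pics/w4.png',p[:,:,::-1])"
```

```text
t 12.95 pos [ 0.6601 -0.2269  0.0394] yaw 90.24 tilt [-0.001  -0.0003] q6 -1.94 w 0.634 F [-0.8 -0.9 -1. ]
 shift [0.03 0.01 0.02] turn 0.04
```

View pics/w4.png

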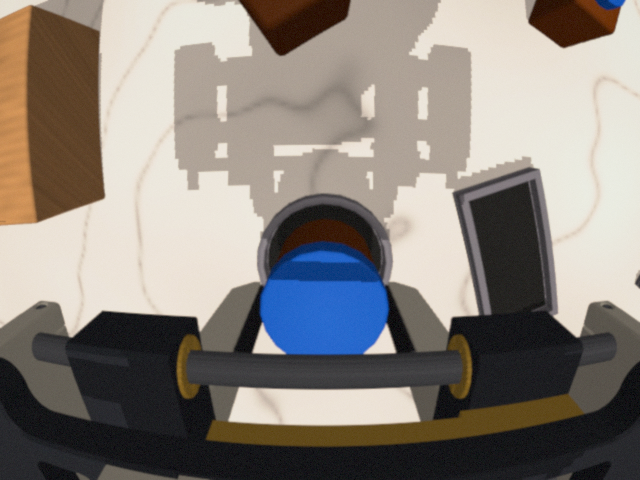

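The wrist view shows the jar inside the wide holder's rim (rim at (325,245), lid at (325,300)). Releasing, then on to the square bottle.

servo_tool --plan '[[[0,0,0,0,0,0],[0,0,0,0,0,0],[0,0,0,0,0,0],[0,0,0,0,0,0],[0,0,0,0,0,0]]]' --hand 1

```text
t: 13.5
position: [0.6597, -0.2269, 0.0388]
eef_rot: [-0.002, 1.0, -0.0, 0.0]
wrist_force: [0.7, 0.4, -0.1]
gripper_width: 0.988
grip_force: 0.0
```

servo_tool --plan '[[[0,0,-0.6,0,0,0],[0,0,-1,0,0,0],[0,0,-1,0,0,0],[0,0,-1,0,0,0],[0,0,-0.9,0,0,0],[0.9,-0.1,0,0,0,0],[0.9,-0.1,0,0,0,0],[0.9,-0.1,0,0,0,0]]]'

```text
t: 14.3
position: [0.6052, -0.2331, 0.1296]
eef_rot: [-0.002, 1.0, -0.0, 0.0]
wrist_force: [-0.1, -0.4, -0.3]
gripper_width: 1.0
grip_force: 0.0
```

servo_tool --plan '[[[0.9,-0.1,0,0,0,0],[0.9,-0.1,0,0,0,0],[0.9,-0.1,0,0,0,0],[0.9,-0.1,0,0,0,0],[0.9,-0.1,0,0,0,0],[0,0,0,0,0,0.8],[0,0,0,0,0,0.9],[0,0,0,0,0,0.9]]]'

```text
t: 15.1
position: [0.5157, -0.2435, 0.1298]
eef_rot: [0.129, 0.992, -0.0, 0.0]
wrist_force: [0.3, -1.0, -0.4]
gripper_width: 1.001
grip_force: 0.0
```

servo_tool --plan '[[[0,0,0,0,0,0.9],[0,0,0,0,0,0.9],[0,0,0,0,0,0.9],[0,0,0,0,0,0.9],[0,0,0,0,0,0.9],[0,0,0,0,0,0.9],[0,0,0,0,0,0.9],[0,0,0,0,0,0.9]]]'

```text
t: 15.9
position: [0.5158, -0.2435, 0.1296]
eef_rot: [0.47, 0.882, -0.0, 0.0]
wrist_force: [0.4, 0.1, 0.1]
gripper_width: 0.999
grip_force: 0.0
```

servo_tool --plan '[[[0,0,0,0,0,0.1],[0,0,0,0,0,0],[0,0,0,0,0,0]]]'

```text
t: 16.2
position: [0.5158, -0.2435, 0.129]
eef_rot: [0.472, 0.881, -0.0, 0.0]
wrist_force: [-0.8, -0.0, 0.3]
gripper_width: 1.003
grip_force: 0.0
```

```bash
python3 -c "
from m import *
go(.5,-.246,.036,32.8)
p,d=eyes.camera('wrist')
cv2.imwrite('pics/w5.png',p[:,:,::-1])"
```

```text
t 16.2 pos [ 0.5158 -0.2435  0.129 ] yaw 33.64 tilt [-0.0002  0.0001] q6 -1.07 w 1.003 F [-0.8 -0.   0.3]
 shift [ 0.33 -0.73  4.65] turn 0.15
```

View pics/w5.png

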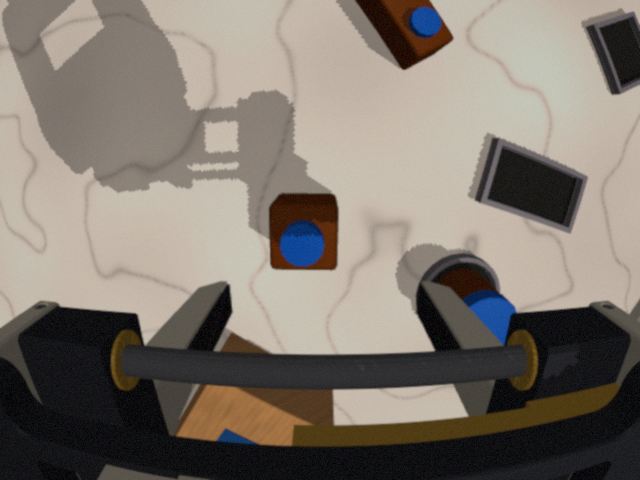

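The wrist view shows the bottle (cap at (302,243)) square to the jaws and offset about 15 mm as computed. Correcting, lowering and gripping.

servo_tool --plan '[[[0.17,-0.37,0,0,0,0.15],[0.16,-0.36,0.8,0,0,0],[0,0,0.9,0,0,0],[0,0,0.9,0,0,0],[0,0,0.9,0,0,0],[0,0,0.8,0,0,0],[0,0,0.3,0,0,0],[0,0,0,0,0,0]]]'

```text
t: 17.05
position: [0.4995, -0.2458, 0.0361]
eef_rot: [0.48, 0.877, -0.0, -0.001]
wrist_force: [-0.8, -0.6, 0.3]
gripper_width: 1.003
grip_force: 0.0
```

servo_tool --plan '[[[0,0,0,0,0,0],[0,0,0,0,0,0],[0,0,0,0,0,0],[0,0,0,0,0,0],[0,0,0,0,0,0],[0,0,0,0,0,0],[0,0,0,0,0,0]]]' --hand -1

```text
t: 17.75
position: [0.4999, -0.2459, 0.0368]
eef_rot: [0.48, 0.877, -0.0, 0.0]
wrist_force: [-1.2, -0.3, 1.0]
gripper_width: 0.523
grip_force: 30.0
```

```bash
python3 -c "
from m import *
go(.670,.0975,.04,61.05)"
```

```text
t 17.75 pos [ 0.4999 -0.2459  0.0368] yaw 32.66 tilt [-0.0001  0.    ] q6 -1.07 w 0.523 F [-1.2 -0.3  1. ]
 shift [ 9.87 16.43 -0.16] turn -4.96
```

servo_tool --plan '[[[0,0,-0.6,0,0,0],[0,0,-1,0,0,0],[0,0,-1,0,0,-0.8],[0,0,-0.9,0,0,-0.8],[0,0,-0.9,0,0,-0.85],[0,0,-0.6,0,0,-0.85],[0,0,0,0,0,-0.85],[0,0,0,0,0,-0.8]]]'

```text
t: 18.55
position: [0.5001, -0.246, 0.1381]
eef_rot: [0.248, 0.969, -0.0, 0.001]
wrist_force: [-0.8, -0.0, -1.1]
gripper_width: 0.526
grip_force: 30.0
```

servo_tool --plan '[[[0.05,0.8,0,0,0,0],[0.05,0.95,0,0,0,0],[0.05,1,0,0,0,0],[0.05,1,0,0,0,0],[0.05,1,0,0,0,0],[0.05,1,0,0,0,0],[0.05,1,0,0,0,0],[0.05,1,0,0,0,0]]]'

```text
t: 19.35
position: [0.5685, -0.1048, 0.1373]
eef_rot: [0.251, 0.968, 0.0, 0.0]
wrist_force: [-0.0, -0.4, -0.4]
gripper_width: 0.523
grip_force: 30.0
```

servo_tool --plan '[[[0.05,1,0,0,0,0],[0.05,1,0,0,0,0],[0.05,1,0,0,0,0],[0.05,1,0,0,0,0],[0.05,1,0,0,0,0],[0.05,1,0,0,0,0],[0.05,1,0,0,0,0],[0.05,1,0,0,0,0]]]'

```text
t: 20.15
position: [0.6391, 0.039, 0.1369]
eef_rot: [0.25, 0.968, 0.0, 0.0]
wrist_force: [-0.3, 0.7, -1.0]
gripper_width: 0.526
grip_force: 30.0
```

servo_tool --plan '[[[0.05,1,0,0,0,0],[0.05,1,0,0,0,0],[0,0.8,0,0,0,0],[0,0.6,0,0,0,0],[0,0,0,0,0,0],[0,0,0,0,0,0]]]'

```text
t: 20.75
position: [0.6697, 0.0977, 0.1365]
eef_rot: [0.25, 0.968, -0.0, -0.0]
wrist_force: [0.1, -0.4, -1.5]
gripper_width: 0.529
grip_force: 30.0
```

```bash
python3 -c "
from m import *
go(.670,.0975,.041,61.05)"
```

```text
t 20.75 pos [0.6697 0.0977 0.1365] yaw 61.02 tilt [ 0.0002 -0.0004] q6 -0.96 w 0.529 F [ 0.1 -0.4 -1.5]
 shift [-0.02  0.    4.78] turn -0.0
```

servo_tool --plan '[[[0,0,0.8,0,0,0],[0,0,0.9,0,0,0],[0,0,0.9,0,0,0],[0,0,0.9,0,0,0],[0,0,0.7,0,0,0],[0,0,0.4,0,0,0],[0,0,0.2,0,0,0],[0,0,0,0,0,0]]]'

```text
t: 21.55
position: [0.67, 0.0977, 0.0414]
eef_rot: [0.25, 0.968, -0.0, 0.0]
wrist_force: [-1.2, -0.5, 2.9]
gripper_width: 0.528
grip_force: 30.0
```

```bash
python3 -c "
from m import *
go(.4643,-.0603,.041,65.9)
p,d=eyes.camera('wrist')
cv2.imwrite('pics/w6.png',p[:,:,::-1])"
```

```text
t 21.55 pos [0.67   0.0977 0.0414] yaw 61.02 tilt [-0.0007 -0.    ] q6 -0.96 w 0.528 F [-1.2 -0.5  2.9]
 shift [  5.17 -11.89   0.02] turn -0.8500000000000001
```

View pics/w6.png

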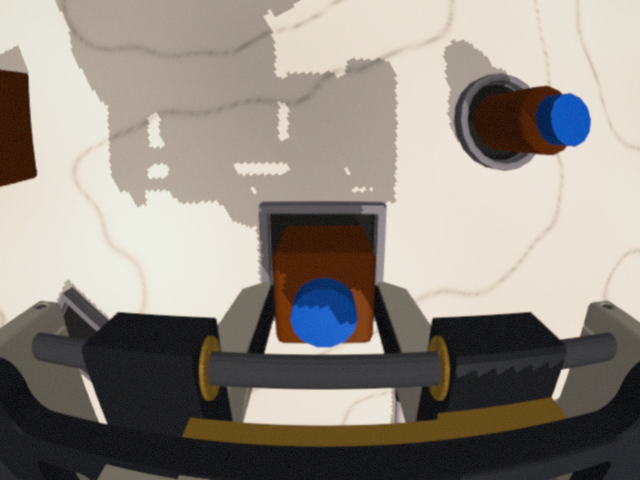

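The wrist view shows the bottle square inside its tray (rim corners (262,205) and (384,205)) and the vial standing in its holder at (500,120). Releasing, then on to the cartridge.

servo_tool --plan '[[[0,0,0,0,0,0],[0,0,0,0,0,0],[0,0,0,0,0,0],[0,0,0,0,0,0],[0,0,0,0,0,0]]]' --hand 1

```text
t: 22.1
position: [0.6697, 0.0979, 0.0407]
eef_rot: [0.25, 0.968, 0.0, -0.0]
wrist_force: [0.4, 0.7, 0.1]
gripper_width: 0.907
grip_force: 0.0
```

servo_tool --plan '[[[0,0,-0.6,0,0,0],[0,0,-1,0,0,0],[0,0,-1,0,0,0],[0,0,-1,0,0,-0.4],[0,0,-0.8,0,0,-0.45],[0.4,-0.8,0,0,0,0],[0.5,-0.9,0,0,0,0],[0.5,-1,0,0,0,0]]]'

```text
t: 22.9
position: [0.6217, 0.0598, 0.1298]
eef_rot: [0.209, 0.978, 0.0, 0.0]
wrist_force: [1.1, -0.0, 1.0]
gripper_width: 0.999
grip_force: 0.0
```

servo_tool --plan '[[[0.55,-1,0,0,0,0],[0.55,-1,0,0,0,0],[0.55,-1,0,0,0,0],[0.55,-1,0,0,0,0],[0.55,-1,0,0,0,0],[0.55,-1,0,0,0,0],[0.55,-1,0,0,0,0],[0.55,-1,0,0,0,0]]]'

```text
t: 23.7
position: [0.4758, -0.0505, 0.1298]
eef_rot: [0.209, 0.978, 0.0, 0.001]
wrist_force: [1.1, -0.1, 0.3]
gripper_width: 0.999
grip_force: 0.0
```

servo_tool --plan '[[[0.4,-0.7,0,0,0,0],[0,0,0,0,0,0],[0,0,0,0,0,0]]]'

```text
t: 24.0
position: [0.4638, -0.0596, 0.1293]
eef_rot: [0.209, 0.978, 0.0, 0.001]
wrist_force: [-0.6, 0.5, 0.5]
gripper_width: 0.998
grip_force: 0.0
```

```bash
python3 -c "
from m import *
go(.4643,-.0603,.036,65.9)
p,d=eyes.camera('wrist')
cv2.imwrite('pics/w7.png',p[:,:,::-1])"
```

```text
t 24.0 pos [ 0.4638 -0.0596  0.1293] yaw 65.85 tilt [-0.001   0.0004] q6 -1.33 w 0.998 F [-0.6  0.5  0.5]
 shift [-0.03 -0.02  4.67] turn -0.01
```

View pics/w7.png

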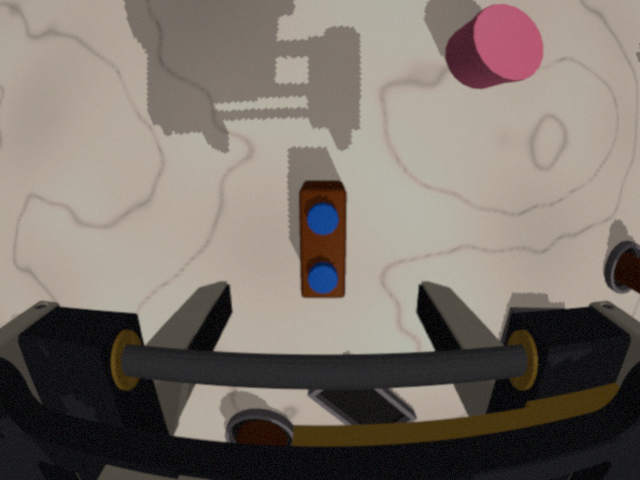

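The wrist view shows the cartridge caps at (322,220) and (322,278), centred and aligned with the jaws. Gripping.

servo_tool --plan '[[[0,0,0.8,0,0,0],[0,0,0.9,0,0,0],[0,0,0.9,0,0,0],[0,0,0.9,0,0,0],[0,0,0.8,0,0,0],[0,0,0.35,0,0,0],[0,0,0,0,0,0]]]'

```text
t: 24.75
position: [0.4628, -0.0592, 0.0342]
eef_rot: [0.209, 0.978, -0.0, -0.001]
wrist_force: [0.1, 0.4, 0.0]
gripper_width: 1.001
grip_force: 0.0
```

servo_tool --plan '[[[0,0,0,0,0,0],[0,0,0,0,0,0],[0,0,0,0,0,0],[0,0,0,0,0,0],[0,0,0,0,0,0],[0,0,0,0,0,0],[0,0,0,0,0,0],[0,0,0,0,0,0]]]' --hand -1

```text
t: 25.55
position: [0.4634, -0.0596, 0.0358]
eef_rot: [0.209, 0.978, -0.0, 0.0]
wrist_force: [0.3, 0.1, 1.1]
gripper_width: 0.359
grip_force: 9.7
```

```bash
python3 -c "
from m import *
go(.6573,-.0993,.04,109.2)"
```

```text
t 25.55 pos [ 0.4634 -0.0596  0.0358] yaw 65.89 tilt [-0. -0.] q6 -1.33 w 0.359 F [0.3 0.1 1.1]
 shift [-9.66  2.15 -0.21] turn -7.5600000000000005
```

servo_tool --plan '[[[0,0,0,0,0,0],[0,0,0,0,0,0],[0,0,-0.6,0,0,0],[0,0,-0.9,0,0,0],[0,0,-1,0,0,-0.7],[0,0,-0.9,0,0,-0.8],[0,0,-0.6,0,0,-0.85],[0,0,0,0,0,-0.85]]]'

```text
t: 26.35
position: [0.4642, -0.0597, 0.1185]
eef_rot: [0.049, 0.999, -0.0, 0.002]
wrist_force: [-0.2, -0.5, -1.2]
gripper_width: 0.348
grip_force: 30.0
```

servo_tool --plan '[[[0,0,0,0,0,-0.85],[0,0,0,0,0,-0.85],[0,0,0,0,0,-0.9],[0,0,0,0,0,-0.9],[0,0,0,0,0,-0.86],[-0.6,-0.4,0,0,0,0],[-0.8,-0.5,0,0,0,0],[-0.9,-0.5,0,0,0,0]]]'

```text
t: 27.15
position: [0.5167, -0.071, 0.1167]
eef_rot: [-0.167, 0.986, -0.0, 0.0]
wrist_force: [1.2, 0.5, -1.3]
gripper_width: 0.35
grip_force: 30.0
```

servo_tool --plan '[[[-0.9,-0.55,0,0,0,0],[-0.9,-0.55,0,0,0,0],[-0.9,-0.55,0,0,0,0],[-0.9,-0.55,0,0,0,0],[-0.9,-0.55,0,0,0,0],[-0.9,-0.5,0,0,0,0],[-0.8,-0.4,0,0,0,0],[0,0,0,0,0,0]]]'

```text
t: 27.95
position: [0.6584, -0.0992, 0.1159]
eef_rot: [-0.167, 0.986, 0.0, -0.0]
wrist_force: [-0.7, -1.2, -1.1]
gripper_width: 0.347
grip_force: 30.0
```

```bash
python3 -c "
from m import *
go(.6573,-.0993,.0405,109.2)"
```

```text
t 27.95 pos [ 0.6584 -0.0992  0.1159] yaw 109.21 tilt [0.0001 0.0002] q6 -2.09 w 0.347 F [-0.7 -1.2 -1.1]
 shift [0.06 0.01 3.77] turn 0.0
```

servo_tool --plan '[[[0.05,0,0.7,0,0,0],[0,0,0.9,0,0,0],[0,0,0.9,0,0,0],[0,0,0.7,0,0,0],[0,0,0.4,0,0,0],[0,0,0.15,0,0,0],[0,0,0,0,0,0],[0,0,0,0,0,0]]]'

```text
t: 28.75
position: [0.6565, -0.0993, 0.0411]
eef_rot: [-0.167, 0.986, -0.0, 0.0]
wrist_force: [0.7, 0.1, -1.5]
gripper_width: 0.353
grip_force: 30.0
```

```bash
python3 -c "
from m import *
go(.6573,-.0993,.0405,109.2)
p,d=eyes.camera('wrist')
cv2.imwrite('pics/w8.png',p[:,:,::-1])"
```

```text
t 28.75 pos [ 0.6565 -0.0993  0.0411] yaw 109.2 tilt [-0.0006 -0.0002] q6 -2.09 w 0.353 F [ 0.7  0.1 -1.5]
 shift [-0.04 -0.01  0.03] turn 0.0
```

View pics/w8.png

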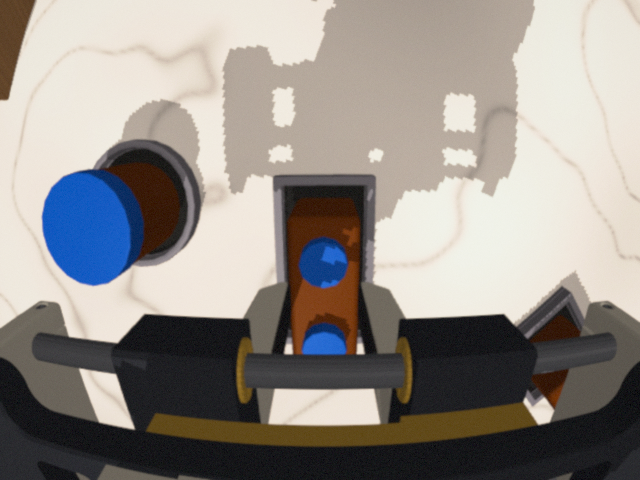

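The wrist view shows the cartridge inside the oblong tray (far rim (275..375,180)). Setting down, releasing and backing off for a check from above.

servo_tool --plan '[[[0,0,0.05,0,0,0],[0,0,0,0,0,0]]]'

```text
t: 29.0
position: [0.6565, -0.0993, 0.0403]
eef_rot: [-0.167, 0.986, -0.0, 0.0]
wrist_force: [0.6, 0.6, 3.5]
gripper_width: 0.354
grip_force: 30.0
```

servo_tool --plan '[[[0,0,0,0,0,0],[0,0,0,0,0,0],[0,0,0,0,0,0],[0,0,0,0,0,0],[0,0,0,0,0,0],[0,0,0,0,0,0]]]' --hand 1

```text
t: 29.6
position: [0.6562, -0.0994, 0.0397]
eef_rot: [-0.167, 0.986, 0.0, -0.0]
wrist_force: [0.0, 1.0, 0.8]
gripper_width: 0.817
grip_force: 0.0
```

servo_tool --plan '[[[0,0,-0.6,0,0,0],[0,0,-1,0,0,0],[0,0,-1,0,0,0],[0,0,-1,0,0,0],[0,0,-1,0,0,0],[0,0,-1,0,0,0],[0,0,-1,0,0,0],[0.8,0,-0.5,0,0,0]]]'

```text
t: 30.4
position: [0.6421, -0.1044, 0.1846]
eef_rot: [-0.167, 0.986, -0.0, 0.001]
wrist_force: [0.2, -0.5, 0.5]
gripper_width: 1.001
grip_force: 0.0
```

servo_tool --plan '[[[1,0,0,0,0,0],[1,0,0,0,0,0],[1,0,0,0,0,0],[1,0,0,0,0,0],[1,0,0,0,0,0],[1,0,0,0,0,0],[1,0,0,0,0,0],[1,0,0,0,0,0]]]'

```text
t: 31.2
position: [0.4893, -0.1575, 0.1828]
eef_rot: [-0.167, 0.986, -0.0, 0.0]
wrist_force: [-0.3, -0.0, 1.0]
gripper_width: 1.002
grip_force: 0.0
```

servo_tool --plan '[[[1,0,0,0,0,0],[1,0,0,0,0,0],[1,0,0,0,0,0],[0,0,0,0,0,0],[0,0,0,0,0,0],[0,0,0,0,0,0]]]'

```text
t: 31.8
position: [0.4339, -0.1768, 0.1821]
eef_rot: [-0.167, 0.986, -0.0, 0.0]
wrist_force: [-1.0, 0.1, -0.3]
gripper_width: 0.998
grip_force: 0.0
```

```bash
python3 - <<'E'
from m import *
go(.5,0,.2)
p,d=eyes.camera('top');c=eyes.calibration('top');W=world(c,d)
H={'slim':((.644,.241),.0725,.09),'wide':((.6595,-.2267),.066,.08),'square':((.670,.0975),.0725,.09),'oblong':((.6573,-.0993),.055,.08)}
b=cv2.inRange(cv2.cvtColor(p,cv2.COLOR_RGB2HSV),(105,120,40),(130,255,255))>0
for k,(h,z0,z1) in H.items():
    m=b&(np.hypot(W[...,0]-h[0],W[...,1]-h[1])<.06)
    w=W[m]; zt={'slim':.084,'wide':.074,'square':.082,'oblong':.072}[k]
    uv=np.argwhere(m)[:,::-1]
    q=ray(c,uv,zt).mean(0); print(k,m.sum(),'off mm',((q[:2]-h)*1000).round(1),'topz',np.median(w[:,2]).round(4),'expect',zt)
cv2.imwrite('pics/end.png',cv2.resize(p[160:330,100:570,::-1],None,fx=1.7,fy=1.7,interpolation=cv2.INTER_CUBIC))
E
```

```text
t 31.8 pos [ 0.4339 -0.1768  0.1821] yaw 109.22 tilt [-0.0004 -0.0002] q6 -2.35 w 0.998 F [-1.   0.1 -0.3]
 shift [-6.03  7.26 -0.89] turn None
slim 35 off mm [-1.1 -2.3] topz 0.0848 expect 0.084
wide 336 off mm [-0.3  1.6] topz 0.0739 expect 0.074
square 68 off mm [0.4 0.4] topz 0.0829 expect 0.082
oblong 58 off mm [-3.2  0.3] topz 0.0732 expect 0.072
```

View pics/end.png

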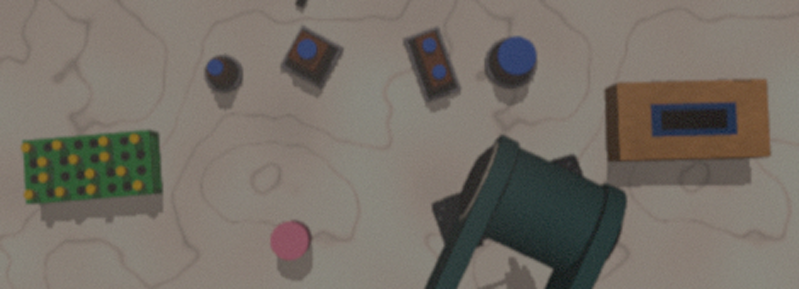

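The check view shows all four containers in their holders at (222,72), (310,57), (432,64) and (514,58). They are within 4 mm of centre and at the expected heights; rack, glove box and decoy look undisturbed. Handing in.

```bash
python3 -c "
from workcell import env
print(env.finish_job())"
```

```text
the job is handed in; nothing more can be done
None
```

I stood all four containers upright in their matching holders and handed the job in after about 32 s; a last top-camera check put each within 4 mm of centre at the expected height, and the hand-in returned no verdict.

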